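# Turn the tin flap of the glazing shelf over its hinge

### The job

Open the tin flap in the glazing shelf all the way: push it up by its upturned lip with a fingertip, turn it over its hinge and press it down until it lies flat on the plank on the other side, so that the gap over the drip tray is uncovered. The olive dipping cup stands where the flap will lie, so push it along its plank, upright and still on the shelf, until it is out of the flap's way. Only push and press: do not grip or lift the cup, do not grip, force or fling the flap, and leave the jar, the hydrometer and the stirring stick as they are.

Things in the scene. Friction and masses are not known exactly. Their poses are not given: they have to be found in the camera images.
- shelf: Low fixed shelf of redwood planks, tops at z = 70 mm. x along the planks (away from the robot), y left across them, z up; origin on the bench under the middle of the flap's hinge. Planks run from x -190 to 300 mm: landing plank y -112 to 0, middle plank y 2 to 88 with the gap at x -48 to 48 (white drip tray below, on the bench), wide plank y 90 to 310 mm.
- flap (a joint): Angle of the tin flap. Its hinge runs along the shelf's x at y = 1, z = 71.5 mm. 0: shut, lying left (+y) over the gap; pi/2: upright; pi: turned over, flat on the landing plank (-y side), at the stop. Starts shut or up to 0.3 rad ajar. The hinge is stiff: the flap stays at any angle where it is left. Raising it takes about 0.15 N m (about 7 N level against the lip when shut).
- flap_face (a point): The tin flap, 0.09 kg: rigid sheet 120 mm along the hinge, 118 mm from hinge to bend, 3 mm thick. Origin on the hinge line, mid-length; x along the hinge, y along the sheet to its free edge, z out of the face that is up when shut. At the free edge a 23 mm finger lip is bent up 60 degrees (12 mm on outwards, 20 mm up). Turned over, the lip hangs past the landing plank's outer edge.
- lip (a point): Middle of the outer rim of the flap's finger lip, 129.5 mm from the hinge along the sheet and 20 mm above it; it moves with the flap. A fingertip pushing here has to rise along the lip's arc: one that lags behind sticks to it by friction and jams. Once the flap is steep (0.9 rad or more) it can also be pushed over at the sheet below the bend.
- mould: Wooden kiln shelf mould holding a buff slab under a toggle clamp, 140 x 150 mm, 79 mm tall, screwed to the near end of the wide plank; it cannot move. Origin under its middle, axes as the shelf's: it stands at x -188 to -48, y 155 to 305 mm of the shelf.
- cup: Olive ceramic glaze-dipping cup, empty and loose, 0.24 kg: 72 mm tall, 68 mm across the rim, 54 mm across the foot. Origin at the centre of its foot, z up. It starts on the landing plank where the flap will lie.
- jar: Chalky white bisque lidded jar, 100 mm across, 139 mm tall with its knob; loose, not to be disturbed. Origin at the centre of its foot. It stands on the far end of the shelf.
- hydrometer: Chrome hydrometer in a clear tube with a white foot 68 mm across, 215 mm tall; loose, not to be disturbed. Origin at the centre of its foot. It stands on the far end of the shelf.
- stick: Oak stirring stick, 270 x 20 x 7 mm, lying on the bench right of the shelf; loose, not to be disturbed. Origin under its middle, x axis along it.
There are look-alikes about, which are no part of the job. There is more than one size of the cup; the one meant has the size given above.

How it is judged:
At the end, for the whole second after the job is handed in: The flap is turned right over and lies flat on the landing plank (within 0.06 rad, its free edge within 7 mm of flat) and still; the cup stands upright and still on the shelf, beyond one side of the flap; the jar, hydrometer and stick are where they were (15 mm) (value of joint flap above 3.08 rad and velocity of joint flap below 0.05 rad/s and (x of cup in the frame of shelf above 0.085 m or x of cup in the frame of shelf below -0.085 m) and height (world z) of cup between 0.065 and 0.076 m and angle between cup's own z axis and vertical below 0.08 rad and linear speed of cup below 0.02 m/s); the robot touches nothing.
It fails at once if the cup is lifted, tipped or pushed off the shelf (height (world z) of cup above 0.085 m or angle between cup's own z axis and vertical above 0.35 rad or height (world z) of cup below 0.055 m).
It fails at once if the cup is gripped or struck hard (contact force between the fingers and cup above 30 N).
It fails at once if the flap is gripped or forced on its way over, or hammered down at the end ((contact force between the fingers and flap above 35 N and value of joint flap below 2.9 rad) or contact force between the fingers and flap above 120 N).
It fails at once if the flap is flung over (velocity of joint flap above 4 rad/s).
It fails at once if the jar, the hydrometer or the stirring stick is shifted or tipped (distance of any of jar, hydrometer, stick from where it was at the start of the episode above 0.015 m or angle between any of jar, hydrometer, stick's own z axis and vertical above 0.2 rad).
It also fails if it takes over 61 s, if anything falls off the work surface, if the arm or the gripper's body presses on something with over 40 N, if the wrist force passes 120 N, or if a joint passes its speed limit or range.

### The arm

A 7-joint arm with a two-finger parallel gripper is mounted at the origin on the work surface. World frame = base frame: x ahead of the robot, y to its left, z up, the work surface at z = 0. Lengths are in m, angles in rad, forces in N, time in s.
With the tool pointing down it reaches from about 0.425 to 0.95 m from the base axis. Payload 4.7 kg.
Tool frame: the origin (TCP) lies midway between the tips of the shut fingers; the grasp point (between the pads) lies 19 mm behind it (manip.grasp_offset is the z of the grasp point in the tool frame, in m); z points along the fingers, y is the direction in which the jaws open and shut (so a half turn about z gives the same grasp; the last joint's range is limited). The gripper opens to 85 mm and grips with 20 to 120 N. Pads are 22 mm wide; open, the fingers measure 114 mm over their backs; the gripper's body (76 mm by 85 mm) begins 54 mm behind the grasp point. The pads swing forward as they close: fully open they stand 13 mm farther back than shut.
Start: joints at [1.297, 0.469, -0.049, 1.532, 0.024, 1.141, -0.082], TCP at [0.164, -0.655, 0.231] pointing down, gripper open.
Joint ranges: [-2.59, 2.59], [-0.33, 1.99], [-1.39, 1.29], [0.1, 2.45], [-1.04, 4.18], [0.21, 1.99], [-2.66, 2.66]. Speed limits (rad/s): [2.57, 2.57, 3.14, 3.14, 3.14, 3.14, 3.14].

### API

Orientations are given as [roll, pitch, yaw] about the fixed x, y, z axes, in that order (R = Rz(yaw) Ry(pitch) Rx(roll)).
In Python, from rig import manip, eyes gives the robot as it stands. The module is installed in compiled form; this text tells all that it offers.
- The arm moves only by the tool servo_tool, never from a script. Its argument "deltas" is a list of rows, each a list of 7 numbers: the shift along the tool's x, y, z as a fraction of full scale, then the turn, a rotation vector about the tool's x, y, z as a fraction of full scale, then the closure, from -1 (fully open) to 1 (shut). A call has 1 to 8 rows; each row is the pose to reach, as a shift and turn from the pose commanded when the call began, along the tool's axes at that moment; what a row does not reach only later rows make up. Full scale, the value 1, is 0.5 m for a shift and 30 degrees for a turn. A row lasts 1/8 s, in which the tool goes at most 62.5 mm and 10.7 degrees, less where a joint would pass 70% of its speed; a pose out of reach is approached as far as the arm can. A call with a number of a shift or a turn outside -1 to 1 is refused whole. A call with a gripper value outside its range is refused whole. The fingers move at their own pace and stop on an object; "force" is the grip in N (left out, the last holds). Time passes only in rows, so rows that repeat a pose let the fingers close. It gives the time, the measured TCP pose, the force and the opening at its end, in the units of the state.
- manip.sense(): the state, without advancing time (a new reading comes with each control period).
- eyes.capture(name): name is "side" or "top" or "wrist"; returns (picture, depth): 384x512x3 uint8, red, green, blue; 384x512 float32, m along the optical axis (not along the pixel's ray), 0 where there is no reading.
- eyes.camera_params(name): a dict with "fovy" (degrees; the focal length in pixels is half the picture's height over the tangent of half this angle, whatever the lens; pixels are square), "cx", "cy" (the principal point, pixels), "dist" ([k1, k2, p1, p2, k3] as OpenCV has them; the pictures are not rectified), "R" (3x3) and "t" (3): a world point X has camera coordinates R X + t; the wrist camera has in their place "T_tool_cam" (4x4, takes a point from camera to tool coordinates, whose origin is the TCP and whose axes are the flange's). Camera axes: x right, y down, z forward; pixel columns grow to the right and rows downward; lengths in m; the calibration is good to about 2 mm. A picture is of the moment at which its call begins: read the wrist's pose just before it. camera_params takes no time and is no camera call.
- manip.job_done(): hands the job in, once; it reports no verdict.
Trained networks look in the newest picture that a camera, given by its name, has taken for a name from the list of things; names that differ only in an ending like _2 or _b are one class to them, and where a whole thing is asked for, a point or a joint stands for the part that bears it (a point fixed in the world has none). Each returns a list of dicts, best first, with "conf" (0 to 1); they miss things now and then, are a little off and sometimes report something else, mostly with a low value. They report only what shows in the picture. A call takes as long as a camera call. They do not tell look-alikes from the thing itself.
- eyes.boxes_of(camera, target): "at" ([row, column] in pixels, amid what is visible of it).
- eyes.masks_of(camera, target): "pixels" (384x512 bool, what is visible of it) and "at" ([row, column] in pixels, amid what is visible of it).
- eyes.spot_point(camera, target): "at" ([row, column] in pixels: a listed point, or the origin of a listed thing).
The state is a dict: "time": time; "joints": joint angles; "qvel": joint speeds; "joint_efforts": joint torques, N m; "ee_pos": TCP position; "tcp_rot": TCP orientation; "ft_force": force on the tool from outside, world axes, zero at the start; "wrist_torque": the same for the moment, N m; "grip_width": finger opening in m.
Only numpy, scipy, OpenCV 4.12 (cv2) and the standard library are available. Lean on these libraries where they do the work, as an engineer would, in place of code of your own. Each camera call takes 0.05 s, during which the arm holds its last target. There are 200 camera calls.

## Working session

There is one attempt and no reset: what is moved stays moved. The work goes in short steps, Python scripts to look and compute and a tool call to move; the robot and the scene stay as the last step left them, time stands still between calls to the robot, and variables do not carry over. Pictures are saved under pics/ and viewed, about 8 in all and at most 12, crops included, and the job is handed in when it is done.

Besides the shell and the picture viewer there is one more tool, called after "Emit:" as name(argument=value, ...), one argument or row to a line, values as JSON. servo_tool: Moves the arm, as the interface text tells. Shift numbers are shares of 0.5 m and turn numbers shares of 30 degrees, none past 1 either way. Its arguments: {"type":"object","properties":{"deltas":{"type":"array"},"force":{"type":"number"}},"required":["deltas"]}

```bash
mkdir -p pics; ls
cat > h.py <<'E'
import numpy as np, cv2
from rig import manip, eyes
def cam(n):
    p=eyes.camera_params(n); f=192/np.tan(np.radians(p["fovy"])/2)
    return p,np.array([[f,0,p["cx"]],[0,f,p["cy"]],[0,0,1]]),np.array(p["dist"],float)
def ray(n,rc):
    p,K,d=cam(n); u=cv2.undistortPoints(np.array([[[rc[1],rc[0]]]],float),K,d)[0,0]
    R=np.array(p["R"]);t=np.array(p["t"]); return -R.T@t, R.T@np.array([u[0],u[1],1])
def px_z(n,rc,z):
    o,v=ray(n,rc); return o+v*(z-o[2])/v[2]
def px_d(n,rc,dep):
    o,v=ray(n,rc); r,c=int(round(rc[0])),int(round(rc[1])); w=dep[r-1:r+2,c-1:c+2]; return o+v*np.median(w[w>0])
def cloud(n,dep,m):
    rr,cc=np.where(m&(dep>0)); p,K,d=cam(n)
    u=cv2.undistortPoints(np.stack([cc,rr],1).astype(float)[:,None],K,d)[:,0]
    X=np.c_[u,np.ones(len(u))]*dep[rr,cc][:,None]; return (X-np.array(p["t"]))@np.array(p["R"])
E
python3 - <<'E'
from h import *
print(manip.sense())
for n in("top","side"):
    im,d=eyes.capture(n); cv2.imwrite(f"pics/{n}0.png",cv2.resize(im[...,::-1],(800,600))); np.save(n+"_d.npy",d); cv2.imwrite(n+"_raw.png",im[...,::-1])
    for t in("shelf","flap_face","lip","mould","cup","jar","hydrometer","stick"):
        for q in eyes.spot_point(n,t)[:3]:
            print(n,t,np.round(q["at"],1),round(q["conf"],2),np.round(px_z(n,q["at"],0.07),3),np.round(px_z(n,q["at"],0.0),3))
E
```

```text
pics
{'time': 0.0, 'joints': array([ 1.29709924,  0.4694756 , -0.04856642,  1.53371659,  0.02408277,
        1.14099137, -0.08229254]), 'qvel': array([-0.00239272, -0.00200873, -0.00043912,  0.0007649 , -0.00060093,
        0.00039637, -0.00149337]), 'joint_efforts': array([-2.92917202e-04, -5.10311580e+01, -4.67948802e-02, -2.37715244e+01,
        1.06092743e-02,  7.51133513e-03, -8.76560648e-06]), 'ee_pos': array([ 0.16344638, -0.65429989,  0.2302287 ]), 'tcp_rot': array([-3.13958788e+00,  7.13904829e-05,  2.44804103e-01]), 'ft_force': array([ 0.44056373,  0.97487878, -0.12794257]), 'wrist_torque': array([ 0.01964759, -0.02707799,  0.01913769]), 'grip_width': 0.08533372558455286}
top shelf [198.4 237.4] 0.95 [ 0.527 -0.019  0.07 ] [ 0.538 -0.019  0.   ]
top flap_face [200.3 237.9] 0.59 [ 0.522 -0.02   0.07 ] [ 0.533 -0.021  0.   ]
top flap_face [189.8 320.8] 0.36 [ 0.553 -0.248  0.07 ] [ 0.566 -0.263  0.   ]
top lip [185.4 191.1] 0.88 [0.562 0.108 0.07 ] [0.575 0.116 0.   ]
top mould [232.3 144.6] 0.79 [0.433 0.229 0.07 ] [0.438 0.244 0.   ]
top mould [119.7 169.3] 0.22 [0.75  0.17
[... 706 characters left out ...]
.6] 0.42 [0.746 0.178 0.07 ] [0.808 0.126 0.   ]
side lip [213.3 147.9] 0.29 [0.754 0.07  0.07 ] [0.817 0.002 0.   ]
side mould [324.7 257.3] 0.81 [0.441 0.226 0.07 ] [0.458 0.181 0.   ]
side mould [230.6 230.9] 0.54 [0.571 0.05  0.07 ] [ 0.607 -0.021  0.   ]
side cup [177.5 349.4] 0.82 [ 0.391 -0.242  0.07 ] [ 0.401 -0.355  0.   ]
side cup [209.8 363.5] 0.75 [ 0.339 -0.126  0.07 ] [ 0.341 -0.222  0.   ]
side cup [203.8 285.3] 0.69 [ 0.5   -0.078  0.07 ] [ 0.526 -0.167  0.   ]
side jar [245.8 118.3] 0.82 [0.745 0.172 0.07 ] [0.807 0.12  0.   ]
side hydrometer [213.5 147.6] 0.62 [0.754 0.071 0.07 ] [0.817 0.003 0.   ]
side stick [180.6 287.5] 0.92 [ 0.525 -0.167  0.07 ] [ 0.555 -0.27   0.   ]
```

View pics/top0.png

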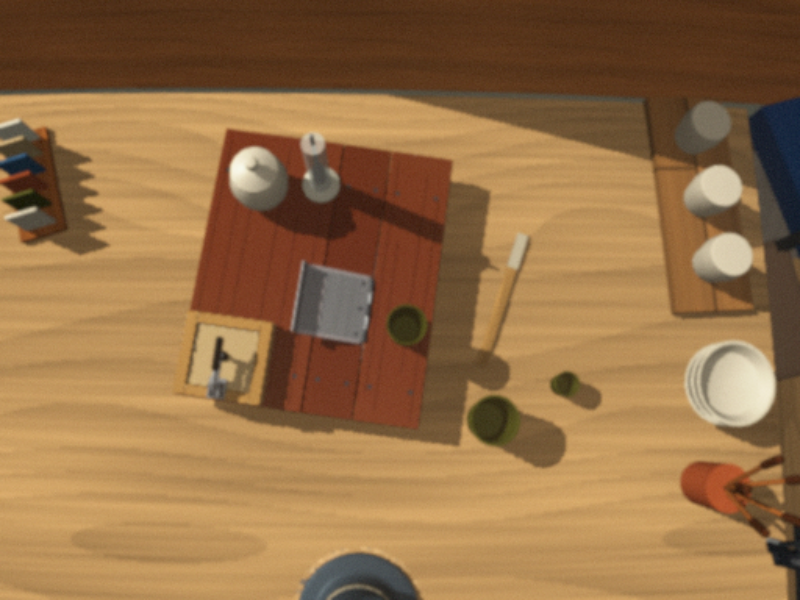

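View pics/side0.png

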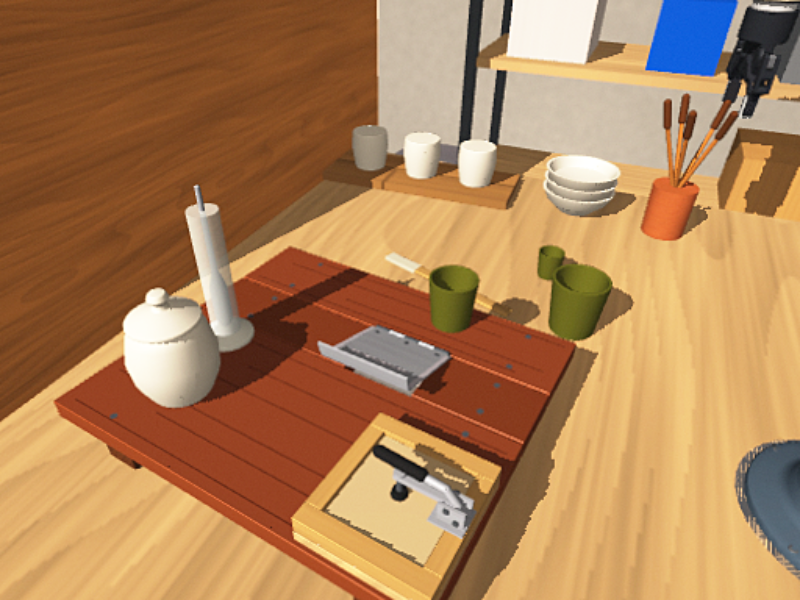

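Run:
```python
from h import *
# crop enlarged
t=cv2.imread("top_raw.png"); s=cv2.imread("side_raw.png")
a=cv2.resize(t[150:290,170:380],None,fx=2.6,fy=2.6,interpolation=cv2.INTER_CUBIC)
cv2.imwrite("pics/crop.png",a)
d=np.load("top_d.npy"); 
for nme in("cup","flap_face","mould","jar","hydrometer","stick"):
    eyes
im,dd=eyes.capture("top")
for tn in("cup","flap_face","mould","jar","hydrometer"):
    for q in eyes.masks_of("top",tn)[:4]:
        P=cloud("top",dd,q["pixels"]); 
        if len(P): print(tn,round(q["conf"],2),np.round(q["at"]),len(P),"lo",np.round(np.percentile(P,3,axis=0),3),"hi",np.round(np.percentile(P,97,axis=0),3))
# shelf mask PCA
q=eyes.masks_of("top","shelf")[0]; P=cloud("top",dd,q["pixels"]); P=P[(P[:,2]>.06)&(P[:,2]<.08)]
r=cv2.minAreaRect((P[:,:2]*1000).astype(np.float32)); print("shelf rect",r,len(P),np.median(P[:,2]))
```

```text
cup 0.91 [270. 316.] 863 lo [ 0.302 -0.266  0.002] hi [ 0.375 -0.19   0.093]
cup 0.81 [207. 259.] 517 lo [ 0.466 -0.105  0.071] hi [ 0.523 -0.048  0.143]
cup 0.54 [247. 362.] 242 lo [ 0.384 -0.388 -0.001] hi [ 0.422 -0.346  0.049]
mould 0.94 [232. 140.] 3142 lo [0.372 0.156 0.087] hi [0.507 0.299 0.143]
mould 0.46 [190. 321.] 574 lo [ 0.448 -0.304  0.001] hi [ 0.679 -0.222  0.011]
jar 0.61 [117. 167.] 1227 lo [0.696 0.133 0.102] hi [0.778 0.214 0.205]
hydrometer 0.76 [109. 201.] 757 lo [0.726 0.049 0.074] hi [0.772 0.101 0.257]
shelf rect ((594.5252685546875, 76.44667053222656), (423.6881103515625, 491.7508239746094), 82.28430938720703) 19134 0.06938474121647333
```

View pics/crop.png

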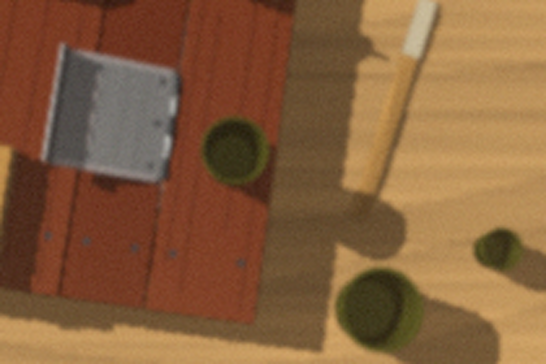

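```bash
cat >> h.py <<'E'
from scipy.spatial.transform import Rotation as Ro
YAW=np.radians(-7.72); O=np.array([.5267,-.0143,0]); RS=Ro.from_euler('z',YAW)
def toS(p): return RS.inv().apply(np.asarray(p)-O)
def state():
    s=manip.sense(); R=Ro.from_euler('xyz',s["tcp_rot"])
    print("t %.2f"%s["time"],"S",np.round(toS(s["ee_pos"])*1000,1),"tilt",np.round((RS.inv()*R*Ro.from_euler('x',-np.pi)).as_rotvec(degrees=True),1),"F",np.round(RS.inv().apply(s["ft_force"]),1),"w",round(s["grip_width"],3))
    return s,R
def rows(wps,g):
    """wps: list of (shelf pos mm, rx deg, ry deg)"""
    s,R0=state()
    for p,rx,ry in wps:
        Rd=RS*Ro.from_euler('xy',[rx,ry],degrees=True)*Ro.from_euler('x',np.pi)
        d=R0.inv().apply(RS.apply(np.array(p)/1000)+O-s["ee_pos"])/.5; w=(R0.inv()*Rd).as_rotvec(degrees=True)/30
        print([float(round(v,3)) for v in [*d,*w]]+[g])
E
python3 - <<'E'
from h import *
d=np.load("top_d.npy"); q=[m for m in eyes.masks_of("top","cup") if abs(m["at"][1]-259)<8][0]
P=cloud("top",d,q["pixels"]); r=P[P[:,2]>.134]; c,rad=cv2.minEnclosingCircle((r[:,:2]*1000).astype(np.float32)); print("cup rim",np.round(toS([c[0]/1e3,c[1]/1e3,.14])*1000),rad)
p=eyes.spot_point("top","lip")[0]["at"]; print("lip",toS(px_d("top",p,d))*1000)
im=eyes.masks_of("top","flap_face")
for m in im[:2]:
    P=toS(cloud("top",d,m["pixels"]))*1000; print(m["at"],len(P)); 
    for y0 in range(0,150,12):
        k=P[(P[:,1]>=y0)&(P[:,1]<y0+12)]
        if len(k): print(y0,len(k),np.round(np.percentile(k[:,0],[3,97])),np.round(np.percentile(k[:,2],[10,50,90]),1))
rows([([70,-66,190],0,0),([70,-66,190],0,25)],.3)
E
```

```text
cup rim [-24. -66. 140.] 33.28360366821289
lip [  4.42057151 115.03679424 118.28793813]
t 1.40 S [-273.7 -683.6  231.3] tilt [-0.  -0.  21.7] F [-0.3  0.8 -0.1] w 0.085
[1.096, -0.893, 0.083, 0.0, -0.0, 0.725, 0.3]
[1.096, -0.893, 0.083, 0.158, -0.823, 0.713, 0.3]
```

The three olive cups sit at raw pixels (207,259), (268,313) and (247,360). The one on the landing plank, (207,259), has a rim of about 67 mm and a height of about 73 mm, so it is the one meant. The bench cups are about 93 mm and 49 mm tall. The flap is about 0.24 rad ajar.

Emit:
servo_tool(
  deltas=[
    [0.1, -0.08, 0, 0, 0, 0.15, 0.3],
    [0.2, -0.16, 0, 0, 0, 0.3, 0.3],
    [0.3, -0.24, 0, 0, 0, 0.45, 0.3],
    [0.4, -0.32, 0, 0, 0, 0.6, 0.3],
    [0.5, -0.4, 0, 0, 0, 0.72, 0.3],
    [0.6, -0.49, 0, 0, 0, 0.72, 0.3],
    [0.7, -0.57, 0, 0, 0, 0.72, 0.3],
    [0.8, -0.65, 0, 0, 0, 0.72, 0.3],
  ],
)

```text
time: 2.4
ee_pos: [0.4647, -0.2533, 0.2318]
tcp_rot: [3.141, -0.001, -0.132]
ft_force: [-0.2, -0.4, 0.1]
grip_width: 0.0297
```

Run:
```python
from h import *
rows([([65,-66,190],0,25),([65,-66,84],0,25)],.3)
```

```text
t 2.40 S [ -29.4 -245.2  231.8] tilt [-0.  -0.1  0.1] F [-0.1 -0.4  0.1] w 0.03
[0.19, -0.358, 0.084, 0.002, -0.835, 0.004, 0.3]
[0.189, -0.358, 0.296, 0.002, -0.835, 0.004, 0.3]
```

Emit:
servo_tool(
  deltas=[
    [0.06, -0.1, 0.0, 0, -0.25, 0, 0.3],
    [0.12, -0.2, 0.02, 0, -0.5, 0, 0.3],
    [0.19, -0.3, 0.05, 0, -0.7, 0, 0.3],
    [0.19, -0.358, 0.084, 0, -0.835, 0, 0.3],
    [0.19, -0.358, 0.16, 0, -0.835, 0, 0.3],
    [0.19, -0.358, 0.23, 0, -0.835, 0, 0.3],
    [0.19, -0.358, 0.296, 0, -0.835, 0, 0.3],
    [0.19, -0.358, 0.296, 0, -0.835, 0, 0.3],
  ],
)

```text
time: 3.4
ee_pos: [0.5796, -0.09, 0.0811]
tcp_rot: [3.141, 0.443, -0.132]
ft_force: [-0.8, -0.5, 0.2]
grip_width: 0.0295
```

Run:
```python
from h import *
s,R=state()
w=[([x,-66,84],0,25) for x in (35,20,5,-10,-30,-50,-70,-90)]
rows(w,.3)
im,d=eyes.capture("side"); cv2.imwrite("pics/side1.png",cv2.resize(im[100:292,180:436][...,::-1],(768,576)))
```

```text
t 3.40 S [ 62.6 -67.9  81.1] tilt [-0.  25.4  0.1] F [-0.8 -0.6  0.2] w 0.029
t 3.40 S [ 62.6 -67.9  81.1] tilt [-0.  25.4  0.1] F [-0.8 -0.6  0.2] w 0.029
[-0.052, -0.004, 0.018, 0.003, 0.012, 0.004, 0.3]
[-0.079, -0.004, 0.031, 0.003, 0.012, 0.004, 0.3]
[-0.107, -0.004, 0.044, 0.003, 0.012, 0.004, 0.3]
[-0.134, -0.004, 0.057, 0.003, 0.012, 0.004, 0.3]
[-0.17, -0.004, 0.074, 0.003, 0.012, 0.004, 0.3]
[-0.206, -0.004, 0.091, 0.003, 0.012, 0.004, 0.3]
[-0.242, -0.005, 0.108, 0.003, 0.012, 0.004, 0.3]
[-0.278, -0.005, 0.125, 0.003, 0.012, 0.004, 0.3]
```

View pics/side1.png

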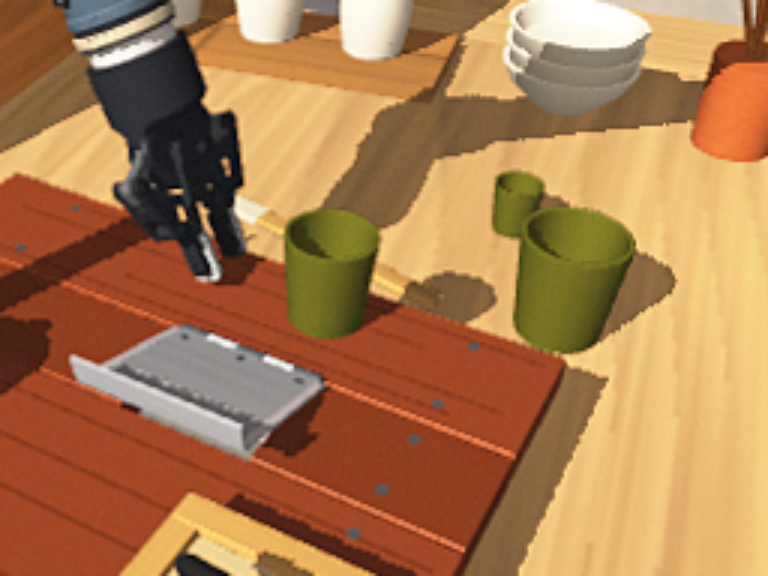

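Fingers are behind the cup, on its far side, with the tips low. Now I push it toward the robot.

Emit:
servo_tool(
  deltas=[
    [-0.052, -0.001, 0.02, 0, 0, 0, 0.3],
    [-0.079, -0.001, 0.033, 0, 0, 0, 0.3],
    [-0.09, -0.001, 0.038, 0, 0, 0, 0.3],
    [-0.1, -0.001, 0.043, 0, 0, 0, 0.3],
    [-0.115, -0.001, 0.05, 0, 0, 0, 0.3],
    [-0.13, -0.001, 0.057, 0, 0, 0, 0.3],
    [-0.145, -0.001, 0.064, 0, 0, 0, 0.3],
    [-0.16, -0.001, 0.071, 0, 0, 0, 0.3],
  ],
)

```text
time: 4.45
ee_pos: [0.4946, -0.0781, 0.0852]
tcp_rot: [3.141, 0.436, -0.132]
ft_force: [3.8, -0.5, 2.7]
grip_width: 0.0297
```

Run:
```python
from h import *
rows([([x,-66,84],0,25) for x in (-30,-50,-70,-80,-90)],.3)
im,d=eyes.capture("side")
for q in eyes.spot_point("side","cup")[:3]: print(q["conf"],toS(px_z("side",q["at"],.07))*1000)
```

```text
t 4.45 S [-23.2 -67.5  85.2] tilt [-0.  25.   0.1] F [3.9 0.1 2.7] w 0.03
[-0.011, -0.003, 0.008, 0.002, -0.0, 0.004, 0.3]
[-0.048, -0.003, 0.025, 0.002, -0.0, 0.004, 0.3]
[-0.084, -0.003, 0.042, 0.002, -0.0, 0.004, 0.3]
[-0.102, -0.003, 0.05, 0.002, -0.0, 0.004, 0.3]
[-0.12, -0.003, 0.059, 0.002, -0.0, 0.004, 0.3]
0.91 [-171.00708359 -149.53518079   70.        ]
0.9 [-53.48558688 -57.74896188  70.        ]
0.58 [-107.31039608 -227.90980491   70.        ]
```

Emit:
servo_tool(
  deltas=[
    [-0.02, 0, 0.01, 0, 0, 0, 0.3],
    [-0.04, 0, 0.02, 0, 0, 0, 0.3],
    [-0.06, 0, 0.03, 0, 0, 0, 0.3],
    [-0.08, 0, 0.039, 0, 0, 0, 0.3],
    [-0.1, 0, 0.048, 0, 0, 0, 0.3],
    [-0.115, 0, 0.055, 0, 0, 0, 0.3],
    [-0.125, 0, 0.06, 0, 0, 0, 0.3],
    [-0.13, 0, 0.062, 0, 0, 0, 0.3],
  ],
)

```text
time: 5.55
ee_pos: [0.4229, -0.0685, 0.0844]
tcp_rot: [3.142, 0.437, -0.132]
ft_force: [2.6, -0.1, 0.2]
grip_width: 0.0301
```

Run:
```python
from h import *
im,d=eyes.capture("top")
for m in eyes.masks_of("top","cup")[:3]:
    P=toS(cloud("top",d,m["pixels"])); r=P[P[:,2]>.134]
    if len(r)>5: c,rad=cv2.minEnclosingCircle((r[:,:2]*1000).astype(np.float32)); print("cup rim",c,rad)
im,d=eyes.capture("side")
for q in eyes.spot_point("side","cup")[:3]: print(q["conf"],toS(px_z("side",q["at"],.07))*1000)
rows([([-40,-66,84],0,25),([-40,-66,200],0,25),([20,60,230],0,0),([20,175,230],-15,0)],1)
```

```text
0.77 [-120.53535107  -75.09086811   70.        ]
0.64 [-167.75385152 -135.5095257    70.        ]
0.6 [-116.43777128 -235.57845067   70.        ]
t 5.75 S [-95.7 -67.7  84.3] tilt [-0.  25.1  0.1] F [ 0.3 -0.3  0.7] w 0.03
[0.101, -0.003, -0.047, 0.002, 0.004, 0.004, 1]
[0.003, -0.003, -0.257, 0.002, 0.004, 0.004, 1]
[0.086, -0.255, -0.362, 0.001, 0.838, 0.005, 1]
[0.087, -0.485, -0.363, -0.491, 0.832, 0.114, 1]
```

Cup is at x ≈ −122 mm. I back off, rise, shut the fingers and go over to the lip's outer side.

Emit:
servo_tool(
  deltas=[
    [0.05, 0, -0.023, 0, 0, 0, 0.3],
    [0.1, 0, -0.047, 0, 0, 0, 0.3],
    [0.06, 0, -0.14, 0, 0, 0, 1],
    [0.01, 0, -0.257, 0, 0.2, 0, 1],
    [0.03, -0.08, -0.3, 0, 0.5, 0, 1],
    [0.06, -0.18, -0.36, 0, 0.8, 0, 1],
    [0.087, -0.28, -0.363, 0, 0.838, 0, 1],
    [0.087, -0.4, -0.363, 0, 0.838, 0, 1],
  ],
)

```text
time: 6.75
ee_pos: [0.5646, 0.1145, 0.2303]
tcp_rot: [3.14, -0.001, -0.135]
ft_force: [0.7, 0.5, 0.1]
grip_width: -0.0002
```

```bash
cat >> h.py <<'E'
def fl(a,b,th): # flap frame (mm) -> shelf y,z
    return 1+a*np.cos(th)-b*np.sin(th), 71.5+a*np.sin(th)+b*np.cos(th)
def tofl(y,z,th): 
    y-=1; z-=71.5; return y*np.cos(th)+z*np.sin(th), -y*np.sin(th)+z*np.cos(th)
E
python3 - <<'E'
from h import *
im,d=eyes.capture("top")
P=toS(cloud("top",d,np.ones_like(d,bool)))*1000
k=P[(abs(P[:,0])<55)&(P[:,1]>-5)&(P[:,1]<145)&(P[:,2]>60)&(P[:,2]<150)]
for y0 in range(0,145,8):
    q=k[(k[:,1]>=y0)&(k[:,1]<y0+8)]
    if len(q)>3: print(y0,len(q),np.round(np.percentile(q[:,2],[5,50,95]),1),np.round(np.percentile(q[:,0],[2,98])))
rows([([25,175,230],-15,0),([25,175,200],-26,0),([25,162,101],-26,0)],1)
for m in eyes.masks_of("top","cup")[:4]:
    P=toS(cloud("top",d,m["pixels"])); r=P[P[:,2]>.134]
    if len(r)>5: print("cup rim",cv2.minEnclosingCircle((r[:,:2]*1000).astype(np.float32)))
E
```

```text
0 114 [69.5 74.2 77.4] [-52.  53.]
8 123 [72.2 75.9 79.1] [-52.  52.]
16 119 [74.1 78.2 81.7] [-53.  51.]
24 121 [76.8 80.4 83.7] [-52.  53.]
32 121 [79.5 82.7 86.3] [-52.  51.]
40 108 [81.8 85.1 89.1] [-40.  53.]
48 92 [84.1 87.7 91.5] [-30.  52.]
56 77 [85.8 90.1 93.5] [-14.  53.]
64 66 [88.2 91.7 96.2] [-3. 53.]
72 51 [91.  94.1 98.1] [ 9. 55.]
80 36 [ 94.   97.2 100.5] [24. 54.]
88 18 [ 96.4  99.5 102. ] [36. 54.]
96 5 [ 99.3 100.5 103.6] [47. 54.]
t 6.80 S [ 17.9 144.5 230.6] tilt [ 0.4 -0.   0.8] F [-0.6  6.9  0.7] w 0.0
[0.015, -0.061, 0.002, -0.514, -0.004, 0.025, 1]
[0.015, -0.06, 0.062, -0.881, -0.006, 0.025, 1]
[0.015, -0.033, 0.259, -0.881, -0.006, 0.025, 1]
cup rim ((-127.13209533691406, -68.49419403076172), 33.69430160522461)
```

Emit:
servo_tool(
  deltas=[
    [0.015, -0.04, 0, -0.3, 0, 0.025, 1],
    [0.015, -0.06, 0.02, -0.6, 0, 0.025, 1],
    [0.015, -0.06, 0.062, -0.8, 0, 0.025, 1],
    [0.015, -0.055, 0.11, -0.8, 0, 0.025, 1],
    [0.015, -0.045, 0.17, -0.8, 0, 0.025, 1],
    [0.015, -0.038, 0.22, -0.8, 0, 0.025, 1],
    [0.015, -0.032, 0.247, -0.8, 0, 0.025, 1],
    [0.015, -0.032, 0.247, -0.8, 0, 0.025, 1],
  ],
)

```text
time: 7.85
ee_pos: [0.574, 0.1284, 0.1061]
tcp_rot: [2.721, -0.002, -0.146]
ft_force: [-0.5, 0.4, 1.6]
grip_width: 0.0
```

Run:
```python
from h import *
s,R=state()
im,d=eyes.capture("side"); cv2.imwrite("pics/side2.png",cv2.resize(im[100:292,130:386][...,::-1],(768,576)))
rows([([25,y,z],-24,0) for y,z in((150,109),(145,110),(141,111),(138,112),(135,112.5),(132,113))],1)
```

```text
t 7.85 S [ 27.7 147.7 106.1] tilt [-24.1   0.   -0.6] F [-0.5  0.3  1.6] w 0.0
t 7.90 S [ 28.3 148.5 107.1] tilt [-24.   -0.1  -0.6] F [0.2 0.9 0.1] w 0.0
[-0.007, -0.001, -0.005, 0.001, 0.001, -0.021, 1]
[-0.006, 0.009, -0.002, 0.001, 0.001, -0.021, 1]
[-0.006, 0.017, -0.001, 0.001, 0.001, -0.021, 1]
[-0.006, 0.023, -0.0, 0.001, 0.001, -0.021, 1]
[-0.006, 0.029, 0.001, 0.001, 0.001, -0.021, 1]
[-0.006, 0.035, 0.003, 0.001, 0.001, -0.021, 1]
```

View pics/side2.png

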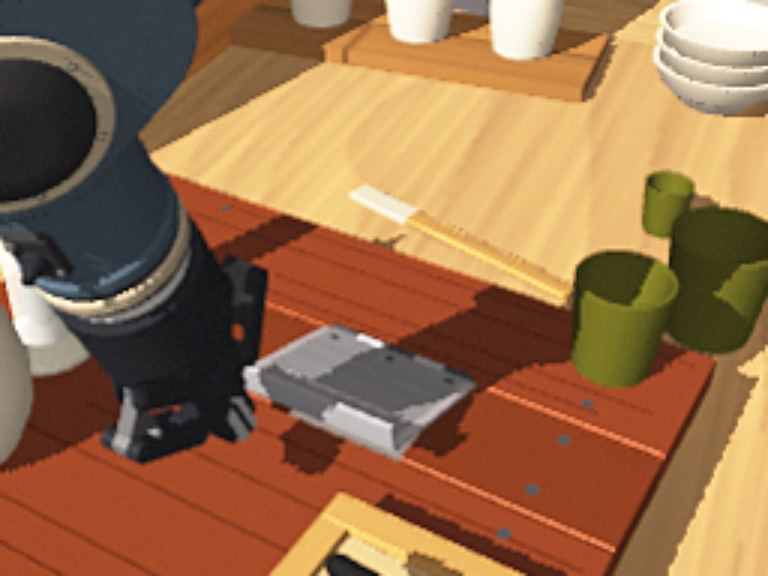

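Emit:
servo_tool(
  deltas=[
    [-0.006, 0.006, -0.003, 0, 0, -0.02, 1],
    [-0.006, 0.012, -0.002, 0, 0, -0.02, 1],
    [-0.006, 0.018, -0.001, 0, 0, -0.02, 1],
    [-0.006, 0.024, 0, 0, 0, -0.02, 1],
    [-0.006, 0.029, 0.001, 0, 0, -0.02, 1],
    [-0.006, 0.029, 0.001, 0, 0, -0.02, 1],
  ],
)

```text
time: 8.65
ee_pos: [0.5697, 0.116, 0.1125]
tcp_rot: [2.722, -0.0, -0.136]
ft_force: [-0.3, -0.8, 0.0]
grip_width: 0.0
```

Run:
```python
from h import *
s,R=state()
rows([([25,y,z],-24,0) for y,z in((132,113),(129,113),(126,114))],1)
```

```text
t 8.65 S [ 25.1 134.9 112.5] tilt [-24.    0.   -0.1] F [-0.2 -0.8  0. ] w 0.0
t 8.65 S [ 25.1 134.9 112.5] tilt [-24.    0.   -0.1] F [-0.2 -0.8  0. ] w 0.0
[-0.0, 0.006, 0.001, 0.0, 0.001, -0.002, 1]
[-0.0, 0.011, 0.004, 0.0, 0.001, -0.002, 1]
[-0.0, 0.018, 0.004, 0.0, 0.001, -0.002, 1]
```

Emit:
servo_tool(
  deltas=[
    [0, 0.005, 0.001, 0, 0, 0, 1],
    [0, 0.009, 0.003, 0, 0, 0, 1],
    [0, 0.012, 0.003, 0, 0, 0, 1],
    [0, 0.012, 0.003, 0, 0, 0, 1],
  ],
)

```text
time: 9.15
ee_pos: [0.5689, 0.1104, 0.1135]
tcp_rot: [2.723, -0.0, -0.135]
ft_force: [-0.0, -0.8, -1.1]
grip_width: 0.0003
```

Run:
```python
from h import *
rows([([25,y,z],-24,0) for y,z in((127,113),(124,113),(121,114))],1)
```

```text
t 9.15 S [ 25.  129.3 113.5] tilt [-24.   0.  -0.] F [ 0.1 -0.8 -1.1] w 0.0
[-0.0, 0.004, 0.003, -0.0, 0.0, -0.001, 1]
[-0.0, 0.009, 0.005, -0.0, 0.0, -0.001, 1]
[-0.0, 0.016, 0.006, -0.0, 0.0, -0.001, 1]
```

Emit:
servo_tool(
  deltas=[
    [0, 0.003, 0.002, 0, 0, 0, 1],
    [0, 0.006, 0.004, 0, 0, 0, 1],
    [0, 0.008, 0.005, 0, 0, 0, 1],
    [0, 0.008, 0.005, 0, 0, 0, 1],
  ],
)

```text
time: 9.65
ee_pos: [0.5689, 0.1101, 0.1134]
tcp_rot: [2.73, -0.002, -0.132]
ft_force: [-0.4, 7.6, 2.7]
grip_width: -0.0002
```

Run:
```python
from h import *
rows([([25,y,z],-24,0) for y,z in((123,113),(120,113),(118,114))],1)
im,d=eyes.capture("side"); cv2.imwrite("pics/side3.png",cv2.resize(im[180:276,180:308][...,::-1],(768,576)))
```

```text
t 9.65 S [ 25.1 128.9 113.4] tilt [-23.6  -0.1   0.1] F [-1.5  7.5  2.7] w -0.0
[-0.0, 0.011, 0.005, -0.013, -0.005, 0.003, 1]
[-0.0, 0.016, 0.008, -0.013, -0.005, 0.003, 1]
[-0.0, 0.02, 0.008, -0.013, -0.005, 0.003, 1]
```

View pics/side3.png

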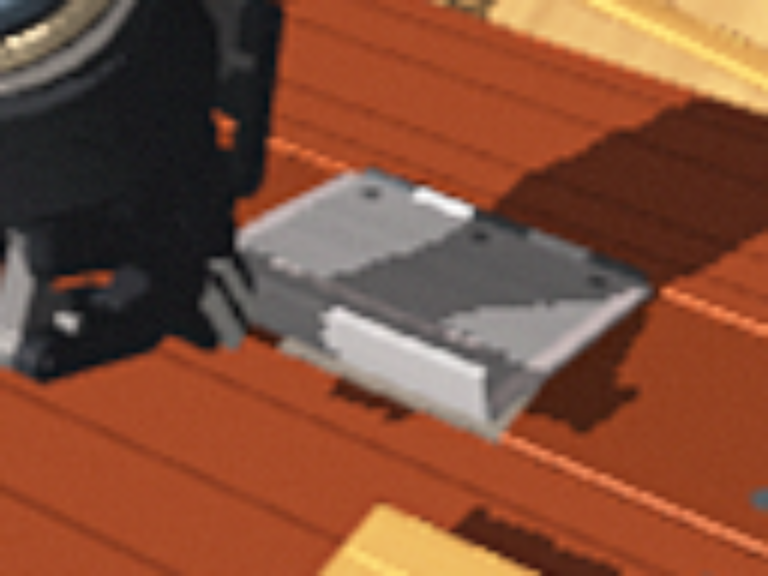

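Run:
```python
from h import *
a,b=tofl(128.9,113.4,.28); print(a,b)
rows([([25,*fl(a,b,.28+k*.06)],-23.6+np.degrees(k*.06),0) for k in range(1,9)],1)
```

```text
134.49829223478397 4.922335413871153
t 9.70 S [ 25.1 128.9 113.4] tilt [-23.6  -0.1   0.1] F [-1.8  7.7  2.5] w -0.0
[-0.0, 0.011, -0.012, 0.115, -0.005, 0.003, 1]
[-0.0, 0.023, -0.023, 0.23, -0.005, 0.004, 1]
[-0.0, 0.035, -0.033, 0.344, -0.005, 0.004, 1]
[-0.0, 0.048, -0.043, 0.459, -0.005, 0.004, 1]
[-0.0, 0.062, -0.051, 0.573, -0.005, 0.004, 1]
[-0.0, 0.076, -0.059, 0.688, -0.005, 0.004, 1]
[-0.0, 0.091, -0.066, 0.803, -0.005, 0.004, 1]
[-0.0, 0.106, -0.073, 0.917, -0.004, 0.005, 1]
```

Emit:
servo_tool(
  deltas=[
    [0, 0.011, -0.012, 0.115, 0, 0, 1],
    [0, 0.023, -0.023, 0.23, 0, 0, 1],
    [0, 0.035, -0.033, 0.344, 0, 0, 1],
    [0, 0.048, -0.043, 0.459, 0, 0, 1],
  ],
)

```text
time: 10.2
ee_pos: [0.5665, 0.0962, 0.1433]
tcp_rot: [2.97, -0.001, -0.133]
ft_force: [-1.3, 5.9, 2.9]
grip_width: 0.0003
```

```bash
cat > th.py <<'E'
from h import *
def angle():
    im,d=eyes.capture("top"); P=toS(cloud("top",d,np.ones_like(d,bool)))*1000
    k=P[(abs(P[:,0]+15)<45)&(abs(P[:,1])<150)&(P[:,2]>60)&(P[:,2]<215)]
    for nm in("top","side"):
        im,d=eyes.capture(nm)
        try: 
            q=eyes.spot_point(nm,"lip")[0]; o,v=ray(nm,q["at"]); o=toS(o)*1000; v=RS.inv().apply(v); p=o+v*(0-o[0])/v[0]
            dp=toS(px_d(nm,q["at"],d))*1000
            print(nm,"lip conf",round(q["conf"],2),"depth pt",np.round(dp),"theta",np.round(np.arctan2(dp[2]-71.5,dp[1]-1)-.153,2))
        except Exception as e: print(nm,e)
    return k,im
E
python3 - <<'E'
from th import *
k,im=angle(); state(); cv2.imwrite("pics/s4.png",cv2.resize(im[140:284,150:342][...,::-1],(768,576)))
E
```

```text
top lip conf 0.66 depth pt [ 15. 100. 136.] theta 0.42
side lip conf 0.8 depth pt [ -5. 101. 156.] theta 0.55
t 10.45 S [ 24.6 114.5 143.6] tilt [-10.   -0.1   0.1] F [-2.4  6.4  4.8] w -0.0
```

View pics/s4.png

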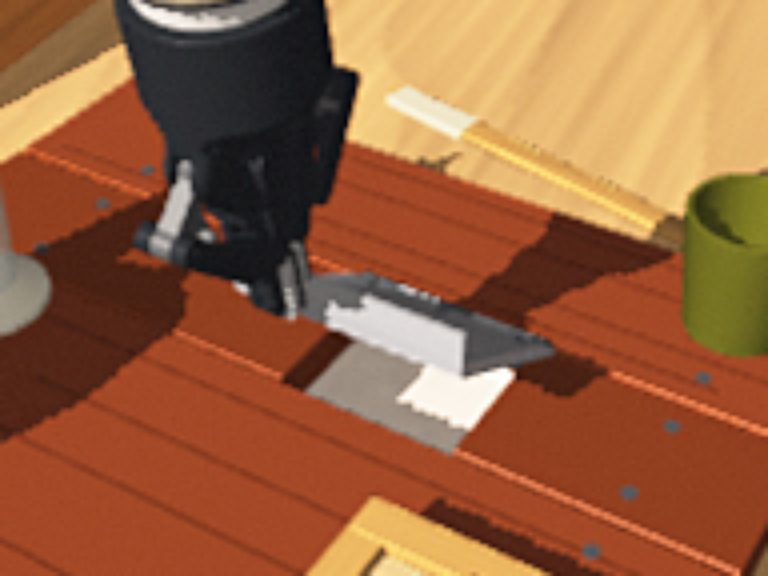

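The flap follows the fingertip: it is at about 0.52 rad and the gap is opening. I keep following the arc.

Run:
```python
from h import *
a,b=tofl(114.5,143.6,.53); print(a,b)
rows([([25,*fl(a,b,.53+k*.06)],-10+np.degrees(k*.06),0) for k in range(1,9)],1)
```

```text
134.37755640429484 4.830355557364136
t 10.45 S [ 24.6 114.5 143.6] tilt [-10.   -0.1   0.1] F [-2.4  6.4  4.8] w -0.0
[0.001, 0.011, -0.012, 0.114, -0.003, 0.002, 1]
[0.001, 0.023, -0.022, 0.228, -0.003, 0.002, 1]
[0.001, 0.036, -0.033, 0.343, -0.003, 0.002, 1]
[0.001, 0.049, -0.042, 0.457, -0.002, 0.002, 1]
[0.001, 0.062, -0.051, 0.572, -0.002, 0.002, 1]
[0.001, 0.077, -0.058, 0.687, -0.002, 0.002, 1]
[0.001, 0.091, -0.065, 0.801, -0.002, 0.002, 1]
[0.001, 0.106, -0.071, 0.916, -0.002, 0.002, 1]
```

Emit:
servo_tool(
  deltas=[
    [0, 0.011, -0.012, 0.114, 0, 0, 1],
    [0, 0.023, -0.022, 0.228, 0, 0, 1],
    [0, 0.036, -0.033, 0.343, 0, 0, 1],
    [0, 0.049, -0.042, 0.457, 0, 0, 1],
    [0, 0.062, -0.051, 0.572, 0, 0, 1],
    [0, 0.077, -0.058, 0.687, 0, 0, 1],
    [0, 0.091, -0.065, 0.801, 0, 0, 1],
    [0, 0.106, -0.071, 0.916, 0, 0, 1],
  ],
)

```text
time: 11.45
ee_pos: [0.5597, 0.0497, 0.1882]
tcp_rot: [-2.836, 0.001, -0.133]
ft_force: [-2.5, 3.3, 4.8]
grip_width: -0.0002
```

Run:
```python
from th import *
angle(); s,R=state(); p=toS(s["ee_pos"])*1000; print(tofl(p[1],p[2],1.01),s["joints"])
```

```text
top lip conf 0.88 depth pt [  6.  50. 190.] theta 1.03
side lip conf 0.58 depth pt [ 139. -209.    1.] theta -2.97
t 11.70 S [ 24.1  67.4 188.3] tilt [17.4  0.1  0. ] F [-4.2  2.7  9.2] w 0.0
(np.float64(134.2135926920387), np.float64(5.866463504032701)) [ 0.43449114  0.37845617 -0.54973583  1.87246275 -0.13281118  0.88290786
 -1.70039344]
```

Run:
```python
from h import *
a,b=134.2,5.9
rows([([25,fl(a,b,1.01+k*.06)[0]-min(k,3)*.7,fl(a,b,1.01+k*.06)[1]+min(k,3)],17.4+np.degrees(k*.06),0) for k in range(1,9)],1)
```

```text
t 11.70 S [ 24.1  67.4 188.3] tilt [17.4  0.1  0. ] F [-4.2  2.7  9.2] w 0.0
[0.002, 0.012, -0.014, 0.115, 0.003, 0.001, 1]
[0.002, 0.025, -0.027, 0.23, 0.003, 0.001, 1]
[0.002, 0.038, -0.039, 0.344, 0.003, 0.001, 1]
[0.002, 0.051, -0.048, 0.459, 0.003, 0.001, 1]
[0.002, 0.065, -0.057, 0.573, 0.003, 0.001, 1]
[0.002, 0.079, -0.064, 0.688, 0.003, 0.0, 1]
[0.002, 0.094, -0.071, 0.803, 0.003, 0.0, 1]
[0.002, 0.109, -0.077, 0.917, 0.003, 0.0, 1]
```

Emit:
servo_tool(
  deltas=[
    [0, 0.012, -0.014, 0.115, 0, 0, 1],
    [0, 0.025, -0.027, 0.23, 0, 0, 1],
    [0, 0.038, -0.039, 0.344, 0, 0, 1],
    [0, 0.051, -0.048, 0.459, 0, 0, 1],
    [0, 0.065, -0.057, 0.573, 0, 0, 1],
    [0, 0.079, -0.064, 0.688, 0, 0, 1],
    [0, 0.094, -0.071, 0.803, 0, 0, 1],
    [0, 0.109, -0.077, 0.917, 0, 0, 1],
  ],
)

```text
time: 12.7
ee_pos: [0.5512, -0.0162, 0.2071]
tcp_rot: [-2.359, 0.0, -0.135]
ft_force: [0.2, 1.1, -0.4]
grip_width: -0.0002
```

Run:
```python
from th import *
k,im=angle(); s,R=state(); p=toS(s["ee_pos"])*1000; print(tofl(p[1],p[2],1.49),s["joints"])
cv2.imwrite("pics/s5.png",cv2.resize(im[140:284,150:342][...,::-1],(768,576)))
rows([([25,50,220],30,0),([25,85,215],15,0),([25,90,180],-15,0),([25,60,155],-15,0)],1)
```

```text
top lip conf 0.84 depth pt [ 19.  -7. 135.] theta 1.55
side lip conf 0.96 depth pt [ 152. -314.    1.] theta -3.07
t 12.95 S [ 24.8   1.6 206.9] tilt [44.7 -0.  -0. ] F [-0.  -0.9 -0.9] w 0.0
(np.float64(134.9733304252471), np.float64(10.300490421561287)) [ 0.87308924  0.52574704 -0.71094719  1.866228   -0.53195457  1.00634925
 -1.16393399]
t 12.95 S [ 24.8   1.6 206.9] tilt [44.7 -0.  -0. ] F [-0.  -0.9 -0.9] w 0.0
[0.0, -0.087, 0.049, -0.49, -0.0, -0.001, 1]
[0.0, -0.13, 0.106, -0.99, -0.0, -0.001, 1]
[0.0, -0.088, 0.163, -1.99, 0.0, -0.001, 1]
[0.0, -0.01, 0.156, -1.99, 0.0, -0.001, 1]
```

View pics/s5.png

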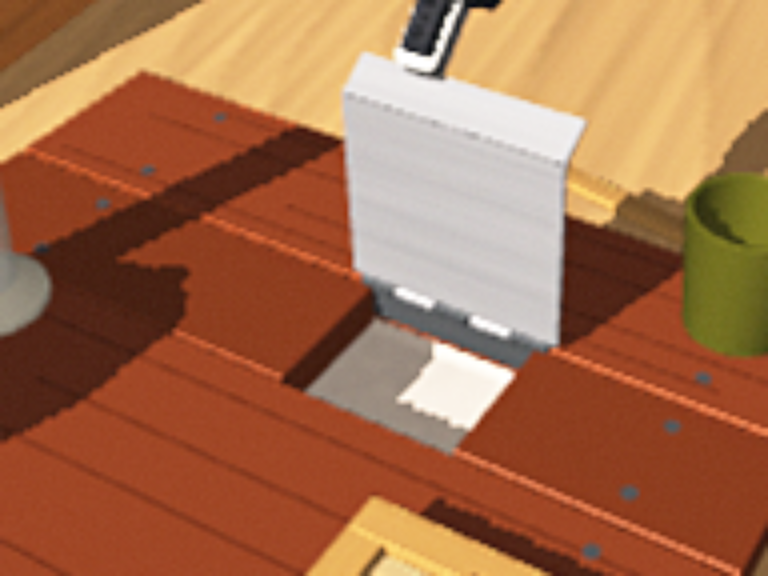

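Flap is nearly upright at about 1.45 rad and the tip has just come off the lip. I go round to the +y face to push the sheet below the bend.

Run:
```python
from h import *
rows([([25,15,235],42,0),([25,45,240],35,0),([25,75,230],26,0),([25,90,215],17,0),([25,95,200],16,0)],1)
```

```text
t 12.95 S [ 24.8   1.6 206.9] tilt [44.7 -0.  -0. ] F [-0.  -0.9 -0.9] w 0.0
[0.0, -0.059, -0.021, -0.09, -0.001, -0.001, 1]
[0.0, -0.108, 0.014, -0.323, -0.0, -0.001, 1]
[0.0, -0.137, 0.07, -0.623, -0.0, -0.001, 1]
[0.0, -0.137, 0.113, -0.923, -0.0, -0.001, 1]
[0.0, -0.123, 0.141, -0.956, -0.0, -0.001, 1]
```

Emit:
servo_tool(
  deltas=[
    [0, -0.059, -0.021, -0.09, 0, 0, 1],
    [0, -0.108, 0.014, -0.323, 0, 0, 1],
    [0, -0.137, 0.07, -0.623, 0, 0, 1],
    [0, -0.137, 0.113, -0.923, 0, 0, 1],
    [0, -0.125, 0.141, -0.956, 0, 0, 1],
    [0, -0.125, 0.141, -0.956, 0, 0, 1],
  ],
)

```text
time: 13.7
ee_pos: [0.5632, 0.0781, 0.1999]
tcp_rot: [-2.861, 0.002, -0.133]
ft_force: [0.4, -0.8, 0.0]
grip_width: -0.0001
```

Run:
```python
from h import *
rows([([25,90,190],8,0),([25,88,175],-2,0),([25,80,160],-10,0),([25,60,158],-14,0),([25,45,158],-14,0),([25,35,158],-14,0),([25,30,158],-14,0)],1)
```

```text
t 13.70 S [ 23.7  96.5 199.9] tilt [16.1  0.2  0.1] F [ 0.5 -0.7  0. ] w -0.0
[0.003, 0.018, 0.016, -0.268, 0.005, 0.002, 1]
[0.003, 0.03, 0.043, -0.602, 0.005, 0.003, 1]
[0.003, 0.054, 0.068, -0.868, 0.005, 0.003, 1]
[0.003, 0.093, 0.06, -1.002, 0.005, 0.003, 1]
[0.003, 0.122, 0.052, -1.002, 0.005, 0.003, 1]
[0.003, 0.141, 0.047, -1.002, 0.005, 0.003, 1]
[0.003, 0.151, 0.044, -1.002, 0.005, 0.003, 1]
```

Emit:
servo_tool(
  deltas=[
    [0, 0.018, 0.016, -0.268, 0, 0, 1],
    [0, 0.03, 0.043, -0.602, 0, 0, 1],
    [0, 0.054, 0.068, -0.868, 0, 0, 1],
    [0, 0.093, 0.06, -1.0, 0, 0, 1],
    [0, 0.122, 0.052, -1.0, 0, 0, 1],
    [0, 0.141, 0.047, -1.0, 0, 0, 1],
    [0, 0.145, 0.045, -1.0, 0, 0, 1],
  ],
)

```text
time: 14.58
ee_pos: [0.5558, 0.012, 0.1598]
tcp_rot: [2.899, -0.001, -0.14]
ft_force: [1.1, -1.2, -0.3]
grip_width: 0.0002
```

Run:
```python
from h import *
# tip on sheet at r=88 from hinge, finger half-thickness ~8 outward
def T(th): return fl(88,-8,th)
rows([([25,*T(th)],-14,0) for th in (1.42,1.5,1.57,1.64,1.71,1.78,1.85,1.92)],1)
```

```text
t 14.57 S [ 25.3  29.9 159.8] tilt [-13.9   0.   -0.3] F [ 1.3 -1.1 -0.3] w 0.0
[-0.001, 0.014, 0.009, -0.003, 0.001, -0.01, 1]
[-0.0, 0.028, 0.009, -0.003, 0.001, -0.01, 1]
[-0.0, 0.04, 0.011, -0.003, 0.001, -0.01, 1]
[-0.0, 0.053, 0.013, -0.003, 0.001, -0.01, 1]
[-0.0, 0.064, 0.016, -0.003, 0.001, -0.01, 1]
[-0.0, 0.076, 0.02, -0.003, 0.001, -0.01, 1]
[-0.0, 0.088, 0.025, -0.003, 0.001, -0.01, 1]
[-0.0, 0.099, 0.03, -0.003, 0.001, -0.01, 1]
```

Emit:
servo_tool(
  deltas=[
    [0, 0.014, 0.009, 0, 0, 0, 1],
    [0, 0.028, 0.009, 0, 0, 0, 1],
    [0, 0.04, 0.011, 0, 0, 0, 1],
    [0, 0.053, 0.013, 0, 0, 0, 1],
    [0, 0.064, 0.016, 0, 0, 0, 1],
    [0, 0.076, 0.02, 0, 0, 0, 1],
    [0, 0.088, 0.025, 0, 0, 0, 1],
    [0, 0.099, 0.03, 0, 0, 0, 1],
  ],
)

```text
time: 15.58
ee_pos: [0.5488, -0.037, 0.1567]
tcp_rot: [2.899, -0.0, -0.135]
ft_force: [0.3, 0.6, -0.8]
grip_width: -0.0004
```

Run:
```python
from th import *
k,im=angle()
def T(th): return fl(88,-8,th)
rows([([25,*T(th)],-14+i*2,0) for i,th in enumerate((1.98,2.05,2.12,2.19,2.26,2.33,2.4,2.47))],1)
cv2.imwrite("pics/s6.png",cv2.resize(im[140:284,150:342][...,::-1],(768,576)))
```

```text
top lip conf 0.56 depth pt [ 27. -74.  70.] theta -3.28
side lip conf 0.8 depth pt [ -4. -56. 188.] theta 1.87
t 15.82 S [ 25.  -19.2 156.8] tilt [-13.9   0.   -0. ] F [-0.5 -0.6 -0.1] w 0.0
[0.0, 0.014, 0.006, -0.002, 0.0, -0.001, 1]
[0.0, 0.024, 0.013, 0.065, 0.0, -0.001, 1]
[0.0, 0.034, 0.021, 0.131, 0.0, -0.001, 1]
[0.0, 0.043, 0.029, 0.198, 0.0, -0.001, 1]
[0.0, 0.052, 0.038, 0.265, 0.0, -0.001, 1]
[0.0, 0.059, 0.048, 0.331, 0.0, -0.001, 1]
[0.0, 0.067, 0.058, 0.398, 0.0, -0.001, 1]
[0.0, 0.073, 0.068, 0.465, 0.0, -0.001, 1]
```

View pics/s6.png

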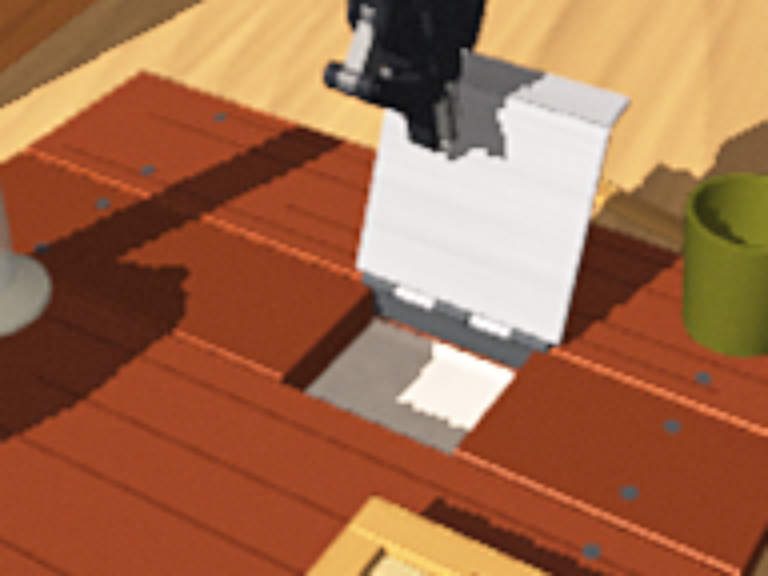

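The flap is past upright at about 1.87 rad, with the tip on the plain sheet. I continue over.

Emit:
servo_tool(
  deltas=[
    [0, 0.014, 0.006, 0, 0, 0, 1],
    [0, 0.024, 0.013, 0.065, 0, 0, 1],
    [0, 0.034, 0.021, 0.131, 0, 0, 1],
    [0, 0.043, 0.029, 0.198, 0, 0, 1],
    [0, 0.052, 0.038, 0.265, 0, 0, 1],
    [0, 0.059, 0.048, 0.331, 0, 0, 1],
    [0, 0.067, 0.058, 0.398, 0, 0, 1],
    [0, 0.073, 0.068, 0.465, 0, 0, 1],
  ],
)

```text
time: 16.82
ee_pos: [0.5429, -0.0803, 0.1325]
tcp_rot: [-3.14, -0.0, -0.136]
ft_force: [-0.5, -0.1, -0.4]
grip_width: 0.0003
```

Run:
```python
from th import *
k,im=angle()
def T(th): return fl(90,-5,th)
rows([([25,*T(th)],0,0) for i,th in enumerate((2.52,2.58,2.64,2.7,2.76,2.82,2.88,2.94,3.0,3.05,3.1,3.14))],1)
```

```text
top lip conf 0.3 depth pt [-1.  7.  5.] theta -1.64
side lip conf 0.61 depth pt [  89. -327.    2.] theta -3.09
t 17.07 S [ 25.  -62.5 132.7] tilt [ 0. -0. -0.] F [ 0.7  0.2 -0.3] w -0.0
[0.0, 0.014, 0.009, -0.0, -0.0, -0.001, 1]
[0.0, 0.02, 0.018, -0.0, -0.0, -0.001, 1]
[0.0, 0.026, 0.027, -0.0, -0.0, -0.001, 1]
[0.0, 0.031, 0.036, -0.0, -0.0, -0.001, 1]
[0.0, 0.036, 0.046, -0.0, -0.0, -0.001, 1]
[0.0, 0.041, 0.056, -0.0, -0.0, -0.001, 1]
[0.0, 0.044, 0.066, -0.0, -0.0, -0.001, 1]
[0.0, 0.047, 0.077, -0.0, -0.0, -0.001, 1]
[0.0, 0.05, 0.087, -0.0, -0.0, -0.001, 1]
[0.0, 0.051, 0.096, -0.0, -0.0, -0.001, 1]
[0.0, 0.052, 0.105, -0.0, -0.0, -0.001, 1]
[0.0, 0.053, 0.112, -0.0, -0.0, -0.001, 1]
```

Emit:
servo_tool(
  deltas=[
    [0, 0.014, 0.009, 0, 0, 0, 1],
    [0, 0.02, 0.018, 0, 0, 0, 1],
    [0, 0.026, 0.027, 0, 0, 0, 1],
    [0, 0.031, 0.036, 0, 0, 0, 1],
    [0, 0.036, 0.046, 0, 0, 0, 1],
    [0, 0.041, 0.056, 0, 0, 0, 1],
    [0, 0.044, 0.066, 0, 0, 0, 1],
    [0, 0.047, 0.077, 0, 0, 0, 1],
  ],
)

```text
time: 18.08
ee_pos: [0.5398, -0.1032, 0.0937]
tcp_rot: [-3.141, 0.0, -0.135]
ft_force: [-0.7, 0.4, 0.2]
grip_width: -0.0002
```

Run:
```python
from h import *
rows([([25,-90,z],0,0) for z in (88,82,78,74,71)],1)
im,d=eyes.capture("side"); cv2.imwrite("pics/s7.png",cv2.resize(im[140:284,150:342][...,::-1],(768,576)))
```

```text
t 18.07 S [ 24.9 -86.3  93.7] tilt [ 0.  0. -0.] F [-0.8  0.2  0.2] w -0.0
[0.0, 0.007, 0.011, -0.001, 0.0, -0.001, 1]
[0.0, 0.007, 0.023, -0.001, 0.0, -0.001, 1]
[0.0, 0.007, 0.031, -0.001, 0.0, -0.001, 1]
[0.0, 0.007, 0.039, -0.001, 0.0, -0.001, 1]
[0.0, 0.007, 0.045, -0.001, 0.0, -0.001, 1]
```

View pics/s7.png

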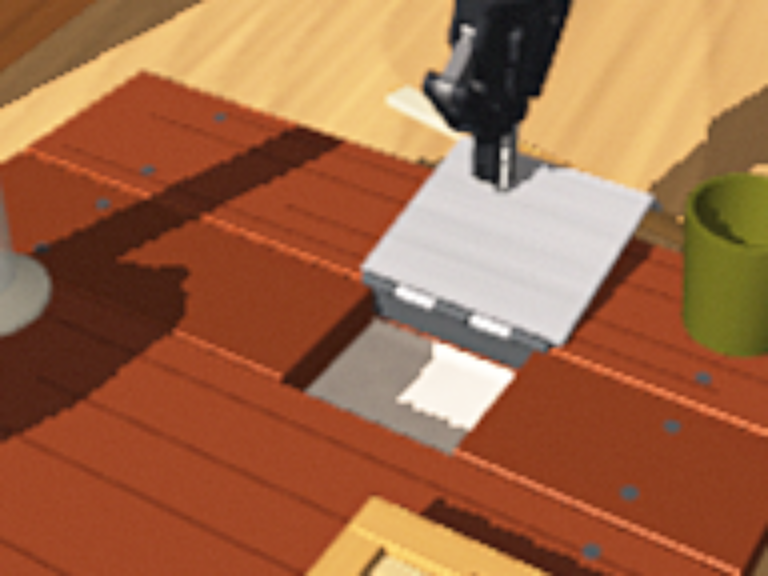

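Contact is good and the flap is at about 2.9 rad. Now I press it down gently to flat.

Emit:
servo_tool(
  deltas=[
    [0, 0.005, 0.008, 0, 0, 0, 1],
    [0, 0.007, 0.015, 0, 0, 0, 1],
    [0, 0.007, 0.022, 0, 0, 0, 1],
    [0, 0.007, 0.029, 0, 0, 0, 1],
    [0, 0.007, 0.035, 0, 0, 0, 1],
    [0, 0.007, 0.041, 0, 0, 0, 1],
    [0, 0.007, 0.047, 0, 0, 0, 1],
    [0, 0.007, 0.05, 0, 0, 0, 1],
  ],
)

```text
time: 19.12
ee_pos: [0.5396, -0.1064, 0.0725]
tcp_rot: [3.14, 0.0, -0.135]
ft_force: [-11.0, 0.9, 35.3]
grip_width: 0.0001
```

Run:
```python
from h import *
state()
```

```text
t 19.12 S [ 25.1 -89.6  72.5] tilt [-0.1  0.  -0. ] F [-11.   -0.6  35.3] w 0.0
```

The press reads 35 N with the tip at z = 72.5 mm, so the flap is at the stop. I lift clear and check.

Emit:
servo_tool(
  deltas=[
    [0, 0, -0.01, 0, 0, 0, 1],
    [0, 0, -0.05, 0, 0, 0, 1],
    [0, 0, -0.15, 0, 0, 0, 1],
    [0, 0, -0.25, 0, 0, 0, 1],
    [0, -0.12, -0.33, 0, 0, 0, 1],
    [0, -0.24, -0.33, 0, 0, 0, 1],
    [0, -0.36, -0.33, 0, 0, 0, 1],
    [0, -0.36, -0.33, 0, 0, 0, 1],
  ],
)

```text
time: 20.12
ee_pos: [0.5631, 0.0786, 0.2345]
tcp_rot: [-3.138, -0.0, -0.125]
ft_force: [0.0, -1.2, 0.4]
grip_width: 0.0001
```

Run:
```python
from h import *
state()
im,d=eyes.capture("top"); P=toS(cloud("top",d,np.ones_like(d,bool)))*1000
a=cv2.resize(im[90:300,110:390][...,::-1],(800,600)); cv2.imwrite("pics/t8.png",a)
for y0 in range(-130,10,10):
    q=P[(abs(P[:,0])<50)&(P[:,1]>=y0)&(P[:,1]<y0+10)]
    print(y0,len(q),np.round(np.percentile(q[:,2],[10,50,90]),1))
for t in("cup","jar","hydrometer","stick"):
    for m in eyes.masks_of("top",t)[:3]:
        C=toS(cloud("top",d,m["pixels"]))*1000; W=cloud("top",d,m["pixels"])
        print(t,round(m["conf"],2),np.round(m["at"]),"S",np.round(np.percentile(C,3,axis=0)),np.round(np.percentile(C,97,axis=0)),"W",np.round(np.percentile(W,3,axis=0),3),np.round(np.percentile(W,97,axis=0),3))
    print(t,[(np.round(q["at"]),round(q["conf"],2)) for q in eyes.spot_point("top",t)[:3]])
```

```text
t 20.12 S [ 23.6  97.  234.5] tilt [ 0.2 -0.   0.5] F [ 0.2 -1.2  0.4] w 0.0
-130 111 [54.  60.9 67.5]
-120 131 [69.1 72.  74.4]
-110 132 [70.3 72.4 75. ]
-100 136 [69.1 71.9 74.7]
-90 131 [69.9 72.4 75. ]
-80 134 [69.6 72.1 74.6]
-70 132 [69.8 72.7 75. ]
-60 135 [69.4 72.4 75.4]
-50 133 [69.7 72.4 75. ]
-40 132 [70.  72.4 74.8]
-30 126 [70.1 72.4 75.1]
-20 106 [70.2 72.4 75.5]
-10 83 [69.7 72.4 75.8]
0 46 [ 2.1 71.  75.7]
cup 0.98 [267. 317.] S [-196. -274.    2.] [-121. -199.   93.] W [ 0.3   -0.265  0.002] [ 0.375 -0.19   0.093]
cup 0.81 [243. 260.] S [-148.  -99.   72.] [-98. -62. 143.] W [ 0.369 -0.096  0.072] [ 0.421 -0.062  0.143]
cup 0.66 [246. 360.] S [ -96. -393.   -3.] [ -55. -345.   49.] W [ 0.381 -0.395 -0.003] [ 0.422 -0.346  0.049]
cup [(array([271., 310.]), 0.84), (array([248., 355.]), 0.78), (array([247., 256.]), 0.75)]
jar 0.63 [102. 164.] S [176. 188. 173.] [224. 253. 208.] W [0.733 0.144 0.173] [0.778 0.211 0.208]
jar [(array([123., 169.]), 0.87)]
hydrometer 0.8 [102. 204.] S [197.  89.  76.] [232. 131. 264.] W [0.737 0.046 0.076] [0.77  0.088 0.264]
hydrometer [(array([118., 203.]), 0.62)]
stick 0.74 [192. 321.] S [ -50. -268.    0.] [ 189. -216.   11.] W [ 0.448 -0.305  0.   ] [ 0.679 -0.222  0.011]
stick 0.17 [100. 208.] S [197.  88.  72.] [240. 135. 268.] W [0.737 0.044 0.072] [0.778 0.09  0.268]
stick [(array([188., 322.]), 0.82), (array([125., 169.]), 0.47)]
```

View pics/t8.png

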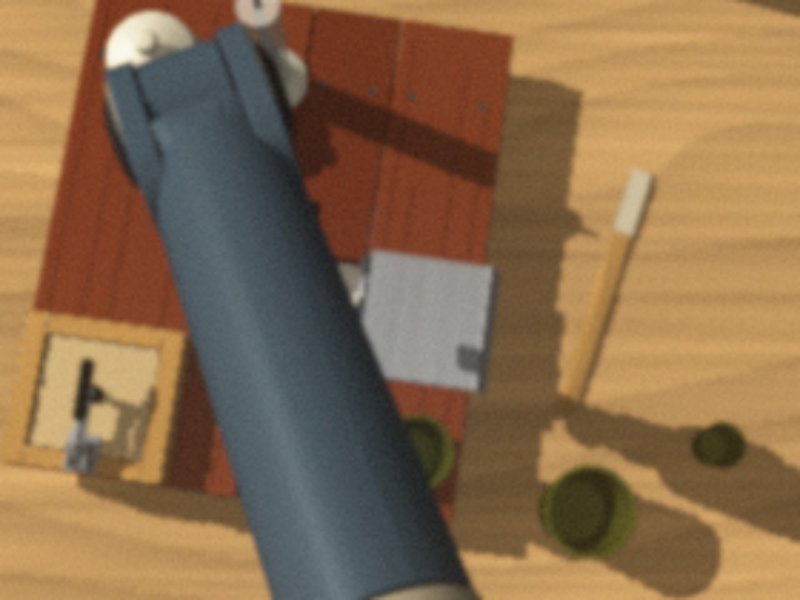

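Run:
```python
from h import *
im,d=eyes.capture("side"); 
for t in("cup","jar","hydrometer","stick"): print(t,[(np.round(q["at"]),round(q["conf"],2)) for q in eyes.spot_point("side",t)[:3]])
cv2.imwrite("pics/s9.png",cv2.resize(im[...,::-1],(800,600)))
```

```text
cup [(array([219., 330.]), 0.95), (array([176., 352.]), 0.87), (array([208., 364.]), 0.7)]
jar [(array([248., 117.]), 0.61)]
hydrometer [(array([213., 146.]), 0.88)]
stick [(array([184., 287.]), 0.83)]
```

View pics/s9.png

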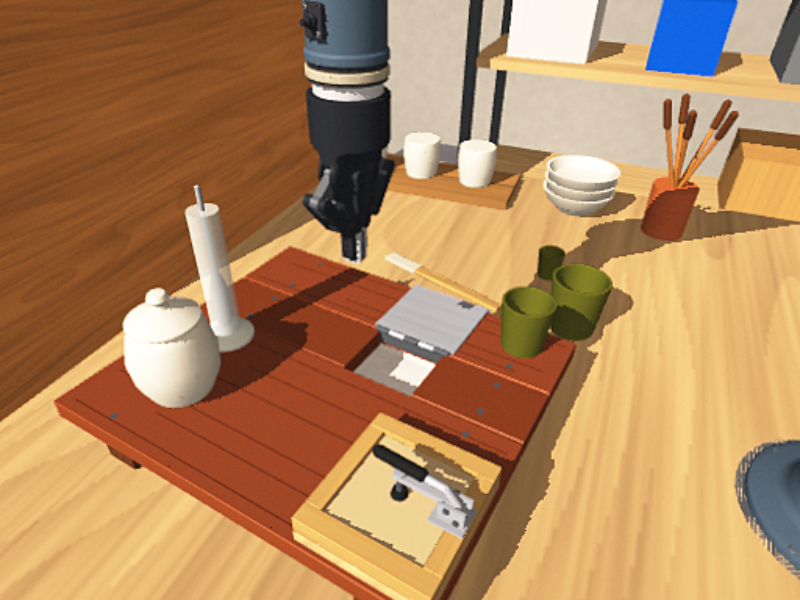

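The side view shows the flap flat around (430,318), the gap uncovered and the cup upright at (527,320). Nothing else has moved and the arm is clear of everything.

```bash
python3 -c "
from rig import manip
print(manip.job_done())"
```

```text
the job is handed in; nothing more can be done
None
```

The flap is turned right over and lies flat on the landing plank, the gap over the drip tray is uncovered, and the job is handed in at about 20 s on the robot's clock. No verdict is reported.

**What I did**
- **Cup:** I pushed the 72 mm olive cup along the landing plank toward the robot with the low, tilted fingertips, well past the flap's side.
- **Flap:** I followed the lip up its arc to about 1.45 rad, where the tip slipped off the lip and the flap stayed put. I then pushed the sheet over from below the bend and pressed it down. The largest wrist force read was about 37 N, in that final press at the stop; readings before it stayed near 10 N.

**Last checks**
- **Flap:** Its sheet reads level, at z ≈ 72 mm from hinge to free edge, with no slope.
- **Cup:** It stands upright at about x = −125 mm, beyond the flap's −60 mm end. The last top view had the arm partly hiding it, but the side view agrees.
- **Jar, hydrometer and stick:** They are within about 4 pixels of their starting places in both views, which is the spread of the networks' own estimates.
- **Arm:** It stands clear of everything, with the wrist force near zero.
- **Disagreement:** The lip detector gave some plainly wrong angles from about 1.0 rad on, so there I went by the pictures and the tool's position instead.

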